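# Check a combination padlock out of its drawer

## Task

Pull the drawer of the small bench unit fully open, then turn the dial of the padlock inside, which clicks from notch to notch, until its pointer faces the index rib beside the shackle, and pull the shackle out to its stop so that it leaves the hasp. Then grip the opened lock, lift it level, dial up, out of the still open drawer to at least 20 cm above the worktop and finish while holding it there, still and in the gripper alone. Leave the dropper bottle, the tape roll and the wash bottle where they are.

Things in the scene. Friction and masses are not known exactly. Their poses are not given: they have to be found in the camera images.
- unit: Low grey drawer unit fixed on the worktop, 240 (x) x 300 (y) x 108 mm high; origin under its centre, x points to its back, y to its left, z up. The shut drawer's front is its -x face. Inside, the drawer is 258 mm wide (y), 195 deep (x), 62 deep (z) with its floor 22 mm above the worktop.
- unit_drawer0 (a joint): Drawer slide, m: 0 shut, grows as the drawer is pulled along the unit's -x; stop at 0.166. About 1 N of friction; it stays where it is left.
- unit_drawer0_handle (a point): Middle of the drawer's bar handle: a steel bar 11 mm thick and 120 mm long (along the unit's y), 35 mm in front of the drawer front, 70 mm above the worktop. Axes as the unit's.
- lock: Aluminium combination padlock lying dial up in the drawer. Body 60 (x) x 58 (y) x 28 mm, 0.35 kg; origin at the centre of its underside (40 mm above the worktop). Its -x is the shackle side and points to the unit's -y. Drawer shut, it is at x -29, y +50 mm from the unit's origin; it rides out with the drawer, 70 mm behind the inside of the drawer front.
- lock_body (a point): Centre of the lock's body, 14 mm above its underside; axes as the lock's. The body lies in a cradle fixed in the drawer that stops it turning or sliding (1 mm play): an 18 mm pad, stops at both x ends, and four lips at the corners of its y sides, reaching 10 mm up them. The middle 38 mm of the y sides is free for fingers.
- dial (a joint): Dial angle, rad, growing counter-clockwise seen from above. At 0 the pointer faces the index rib (the lock's -x, towards the shackle), the only place where the lock opens (within 0.14). Clicks into a notch every 0.524 rad (30 degrees), counted from 0; starts 2 to 4 notches positive; turns with about 0.1 N m; stops at +-2.8.
- dial_grip (a point): On the dial's axis, middle of its grip bar: black, 9 mm thick, 16 mm high, on a disc 44 mm across. The bar runs along this point's x from its pointed end at -21 mm (the pointer, a line on top) to the blunt end at +14 mm. 41 mm above the lock's underside, 8 mm above the disc, 8 mm below the bar's top; turns with the dial.
- shackle (a joint): Shackle travel, m: 0 shut, grows as it is pulled along the lock's -x; stop at 0.018. Locked, it has only 1.5 mm of play; with the dial at 0 it slides with about 2 N and stays where it is left. Its free leg is held by a fixed hasp eye (5 mm plate close to the lock's -x face at y -21, top 26 mm above the lock's underside) until about 0.011; only then can the lock be lifted.
- shackle_bow (a point): Middle of the shackle's bow: a steel U of 8 mm round bar, its bow (straight for 22 mm along the lock's y) 48 mm from the lock's -x face, its legs 34 mm apart inside, 14 mm above the lock's underside (32 mm above the drawer floor). Axes as the lock's.
- dropper: Black-capped dropper bottle, 25 x 25 x 74 mm, standing on top of the drawer unit; origin at its underside. Leave alone.
- tape: Roll of tan tape, 100 mm across, 25 mm high, lying on top of the drawer unit; origin at its underside. Leave alone.
- wash_bottle: White wash bottle, 55 x 56 x 174 mm, standing on the worktop at the right; origin at its underside. Leave alone.

How it is judged:
On the way, in this order (a step that is already met when the one before it is completed fails the run):
1. the drawer is pulled open (at least 145 mm) (value of joint unit_drawer0 above 0.145 m), for 0.1 s.
2. the dial's pointer faces the index rib (within 0.14 rad) while the shackle is still shut (value of joint dial between -0.14 and 0.14 rad and value of joint shackle below 0.004 m), for 0.2 s.
3. the shackle is pulled out (at least 15 mm) with the lock still lying in its cradle (value of joint shackle above 0.015 m and height (world z) of lock below 0.05 m), for 0.1 s.
At the end, for the whole second after the job is handed in: Lock body centre over 0.195 m above the worktop, tilt under 0.3 rad, under 0.04 m/s, fingers on it with over 3 N, not touching the unit; shackle out over 13 mm, drawer open over 130 mm; dropper bottle, tape roll and wash bottle within 20 mm of their starts (height (world z) of lock_body above 0.195 m and angle between lock's own z axis and vertical below 0.3 rad and contact force between the fingers and lock above 3 N and value of joint shackle above 0.013 m and contact force between lock and unit below 0.1 N and linear speed of lock below 0.04 m/s and value of joint unit_drawer0 above 0.13 m and distance of each of dropper, tape, wash_bottle from where it was at the start of the episode below 0.02 m); the arm keeps its last pose, push and grip.
It fails at once if a bystander (dropper bottle, tape roll, wash bottle) is moved by more than 30 mm (distance of any of dropper, tape, wash_bottle from where it was at the start of the episode above 0.03 m).
It also fails if it takes over 72 s, if anything falls off the work surface, if the arm or the gripper's body presses on something with over 40 N, if the wrist force passes 120 N, or if a joint passes its speed limit or range.

## Robot

A 6-joint arm with a two-finger parallel gripper is mounted at the origin on a cart in front of the work surface, level with it; the furniture and walls round the work are solid. World frame = base frame: x ahead of the robot, y to its left, z up, the work surface at z = 0. Lengths are in m, angles in rad, forces in N, time in s.
With the tool pointing down it reaches from about 0.3 to 0.775 m from the base axis. Payload 14.6 kg.
Tool frame: the origin (TCP) lies at the very end of the fingers, on their centre line; the grasp point (between the pads) lies 19 mm behind it; z points along the fingers, y is the line along which they close (so a half turn about z gives the same grasp; the last joint's range is limited). The gripper opens to 94 mm and grips with 3 to 60 N. Pads are 16 mm wide; open, the fingers measure 119 mm over their backs; the gripper's body (75 mm by 177 mm) begins 78 mm behind the grasp point.
Start: joints at [1.255, 0.3, 1.521, -0, 1.321, -0.067], TCP at [0.135, 0.533, 0.205] pointing down, gripper open.
Joint ranges: [-3.03, 3.03], [-0.79, 2.21], [0.23, 2.52], [-1.04, 4.18], [0, 3.07], [-2.55, 2.55]. Speed limits (rad/s): [2.22, 2.22, 2.57, 3.14, 3.14, 3.14].

## Interface

Orientations are given as [roll, pitch, yaw] about the fixed x, y, z axes, in that order (R = Rz(yaw) Ry(pitch) Rx(roll)).
In Python, from station import ctrl, cams gives the robot as it stands. The module is installed in compiled form; this text tells all that it offers.
- The arm moves only by the tool arm_command, never from a script. Its argument "plan" is a list that holds one entry, the list of rows, each a list of 7 numbers: the shift along the tool's x, y, z in parts of the range, where 1.0 means 0.8 m, then the turn, a rotation vector about the tool's x, y, z in parts of the range, where 1.0 means pi rad, then the closure, from -1 (fully open) to 1 (shut). A call has 1 to 12 rows; each row is the pose to reach, as a shift and turn from the pose commanded when the call began, along the tool's axes at that moment; what a row does not reach only later rows make up. A row lasts 1/10 s, in which the tool goes at most 50 mm and 8.59 degrees, less where a joint would pass 70% of its speed; a pose out of reach is approached as far as the arm can. A call with a gripper value outside its range is refused whole. The fingers move at their own pace and stop on an object; "squeeze" is the grip in N (left out, the last holds). Time passes only in rows, so rows that repeat a pose let the fingers close. It gives the time, the measured TCP pose, the force, the opening and the grip force at its end, in the units of the state.
- ctrl.get_obs(): the state, without advancing time (a new reading comes with each control period).
- cams.camera(name): name is "scene" or "top" or "wrist"; returns (picture, depth): 420x560x3 uint8, blue, green, red; 420x560 float32, m along the optical axis (not along the pixel's ray), 0 where there is no reading.
- cams.camera_info(name): a dict with "fx", "fy", "cx", "cy" (pixels), "world_to_cam" (4x4, takes a point from world to camera coordinates). Camera axes: x right, y down, z forward; pixel columns grow to the right and rows downward; lengths in m; the calibration is good to about 2 mm. A picture is of the moment at which its call begins: read the wrist's pose just before it. camera_info takes no time and is no camera call; for the wrist camera it gives the pose at the moment of the call.
- ctrl.hand_in(): hands the job in; it is judged then, once.
The state is a dict: "time_s": time; "qpos": joint angles; "joint_vel": joint speeds; "tau": joint torques, N m; "ee_pos": TCP position; "eef_rot": TCP orientation; "force": force on the tool from outside, world axes, zero at the start; "moment": the same for the moment, N m; "grip_width": finger opening in m; "grip_force": force on a finger pad.
Only numpy, scipy, OpenCV 4.12 (cv2) and the standard library are available. Lean on these libraries where they do the work, as an engineer would, in place of code of your own. Each camera call takes 0.05 s, during which the arm holds its last target. There are 200 camera calls.

## Working session

There is one attempt and no reset: what is moved stays moved. The work goes in short steps, Python scripts to look and compute and a tool call to move; the robot and the scene stay as the last step left them, time stands still between calls to the robot, and variables do not carry over. Pictures are saved under pics/ and viewed, at most 10 in all, crops included, and the job is handed in when it is done.

Besides the shell and the picture viewer there is one more tool, called after "Request:" as name(argument=value, ...) on one line, values as JSON. arm_command: Moves the arm, as the interface text tells. Its arguments: {"type":"object","properties":{"plan":{"type":"array"},"squeeze":{"type":"number"}},"required":["plan"]}

```bash
mkdir -p pics; cat > h.py <<'E'
import numpy as np, cv2
from station import ctrl, cams
def info(n):
    i=cams.camera_info(n); K=np.array([[i["fx"],0,i["cx"]],[0,i["fy"],i["cy"]],[0,0,1]]); return K,np.array(i["world_to_cam"])
def ray(n,uv,z):
    K,T=info(n); C=np.linalg.inv(T); uv=np.atleast_2d(uv).astype(float)
    d=(C[:3,:3]@np.linalg.inv(K)@np.c_[uv,np.ones(len(uv))].T).T; o=C[:3,3]
    return o+d*((z-o[2])/d[:,2])[:,None]
def pts(n,dep):
    K,T=info(n); C=np.linalg.inv(T); v,u=np.mgrid[:420,:560]
    p=np.stack([(u-K[0,2])/K[0,0]*dep,(v-K[1,2])/K[1,1]*dep,dep],-1)
    return p@C[:3,:3].T+C[:3,3]
def proj(n,p):
    K,T=info(n); p=np.atleast_2d(p); q=p@T[:3,:3].T+T[:3,3]; q=q@K.T; return q[:,:2]/q[:,2:]
E
python3 - <<'E'
from h import *
o=ctrl.get_obs(); print(o)
a,da=cams.camera("scene"); b,db=cams.camera("top")
cv2.imwrite("pics/a.png",np.hstack([cv2.resize(a,(400,300)),cv2.resize(b,(400,300))])); cv2.imwrite("pics/top0.png",b)
P=pts("top",db); m=(abs(P[...,2]-.108)<.004)&(db>0)
x=P[m][:,:2].astype(np.float32); print(len(x),cv2.minAreaRect(x)); 
for n in("scene","top"): K,T=info(n); print(n,np.linalg.inv(T)[:3,3].round(3),K[0,0])
E
```

```text
{'time_s': 0.0, 'qpos': array([ 1.25540190e+00,  3.00449427e-01,  1.52158256e+00,  2.34511476e-05,
        1.32070329e+00, -6.65919819e-02]), 'joint_vel': array([ 1.91658738e-03, -6.02867735e-04, -1.13534725e-03,  8.95081482e-04,
        2.35183006e-04, -4.49997256e-05]), 'tau': array([ 2.63911184e-03, -5.31801188e+01, -3.52747965e+01,  7.09198276e-02,
        2.42471328e-02, -9.14376483e-05]), 'ee_pos': array([0.13534445, 0.53281483, 0.2048976 ]), 'eef_rot': array([-3.14045408e+00, -9.86972970e-05,  2.89278434e+00]), 'force': array([-0.16620254,  0.08087532, -0.04329989]), 'moment': array([-0.01868401,  0.02147058,  0.03115539]), 'grip_force': 0.0, 'grip_width': 0.09410703883431012}
13724 ((0.5724890232086182, -0.23595815896987915), (1.2516448497772217, 0.6969819068908691), 89.96319580078125)
scene [-0.109 -0.79   0.524] 514.4406477552801
top [ 0.556 -0.225  1.084] 449.38149966007416
```

View pics/a.png

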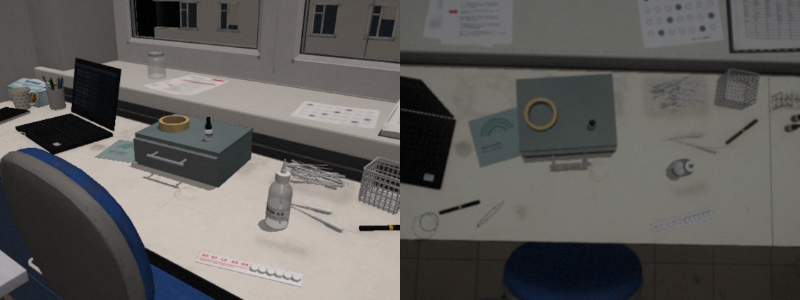

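View pics/top0.png

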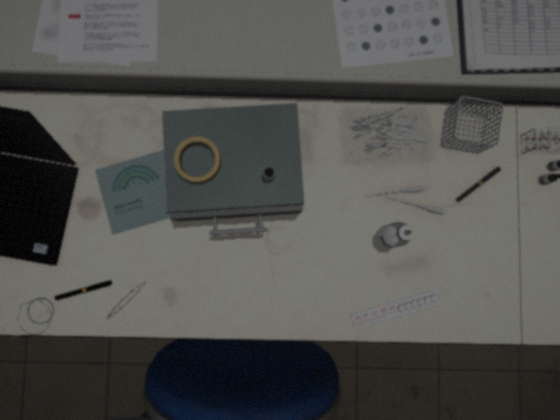

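The scene picture shows the unit with tape and dropper on top and its handle facing the robot. In the top view the unit spans pixels (163..303, 104..215), with the handle bar near (238,229) and the wash bottle at (393,235).

```bash
python3 - <<'E'
from h import *
b,db=cams.camera("top"); P=pts("top",db)
sub=np.zeros((420,560),bool); sub[95:245,150:315]=1
m=((abs(P[...,2]-.108)<.005)&(db>0)&sub).astype(np.uint8)
m=cv2.morphologyEx(m,cv2.MORPH_OPEN,np.ones((3,3)))
r=cv2.minAreaRect(P[m>0][:,:2].astype(np.float32)); print("unit",r, cv2.boxPoints(r).round(4).tolist(), np.median(P[m>0][:,2]))
h=((P[...,2]>.055)&(P[...,2]<.085)&sub); h[:217]=0
q=P[h]; print("handle",len(q),q.min(0).round(3),q.max(0).round(3)); r=cv2.minAreaRect(q[:,:2].astype(np.float32)); print(r)
for lo,hi in((.115,.2),):
  k=((P[...,2]>lo)&(P[...,2]<hi)&sub).astype(np.uint8)
  n,l,s,c=cv2.connectedComponentsWithStats(k)
  for i in range(1,n):
    if s[i,4]>20: print(s[i],P[l==i].mean(0).round(3),P[l==i].max(0).round(3))
# scene view of handle
a,da=cams.camera("scene"); S=pts("scene",da)
k=(S[...,2]>.06)&(S[...,2]<.08)&(da>0)
xy=np.array(r[0]); near=np.hypot(S[...,0]-xy[0],S[...,1]-xy[1])<.08
q=S[k&near]; print("scene handle",len(q)); 
if len(q)>5: print(cv2.minAreaRect(q[:,:2].astype(np.float32)),q[:,2].mean())
E
```

```text
unit ((0.7559005618095398, -0.12929296493530273), (0.2261582612991333, 0.30058059096336365), 5.012037754058838) [[0.6301000118255615, 0.010499999858438969], [0.6564000248908997, -0.2888999879360199], [0.8816999793052673, -0.26910001039505005], [0.855400025844574, 0.030300000682473183]] 0.10756092228790648
handle 420 [ 0.584 -0.208  0.055] [0.627 0.003 0.084]
((0.6050710082054138, -0.10276209563016891), (0.04058470204472542, 0.20811006426811218), 4.952889919281006)
[174 137  47  46 802] [ 0.743 -0.055  0.13 ] [ 0.793 -0.008  0.137]
[263 168  12  13 128] [ 0.712 -0.211  0.152] [ 0.725 -0.199  0.184]
scene handle 717
((0.6059722304344177, -0.10311782360076904), (0.047635920345783234, 0.15544311702251434), 4.86142635345459) 0.07061591890804242
```

```bash
python3 - <<'E'
from h import *
c=np.array([.749,-.1299]); t=.0873; R=np.array([[np.cos(t),-np.sin(t)],[np.sin(t),np.cos(t)]])
for n in("top","scene"):
  b,d=cams.camera(n); P=pts(n,d); L=(P[...,:2]-c)@R
  k=(d>0)&(L[...,0]<-.135)&(L[...,0]>-.19)&(abs(L[...,1])<.1)&(P[...,2]>.058)&(P[...,2]<.085)
  v,u=np.where(k); print(n,len(u),u.min(),u.max(),v.min(),v.max()); l=L[k]; r=cv2.minAreaRect(l.astype(np.float32));print(r,np.median(l,0).round(4),np.percentile(P[k][:,2],[5,50,95]).round(3)); print(np.percentile(l,[1,99],axis=0).round(4))
  if n=="top": cv2.imwrite("pics/b.png",cv2.resize(b[205:250,190:290],None,fx=6,fy=6))
print(ray("top",[[210,236],[267,228]],.0755))
# neighbouring unit faces: side edge points at z .09 from scene
E
```

```text
top 326 209 266 221 235
((-0.1487702876329422, -0.00029402971267700195), (0.025076569989323616, 0.12837332487106323), 0.16777175664901733) [-0.1551  0.0008] [0.07  0.074 0.077]
[[-0.1612 -0.0636]
 [-0.1365  0.062 ]]
scene 317 204 257 214 233
((-0.14986741542816162, -0.0017419606447219849), (0.028842920437455177, 0.129502534866333), 0.3497367203235626) [-0.1587 -0.0069] [0.066 0.072 0.075]
[[-0.1637 -0.0652]
 [-0.1361  0.0584]]
[[ 0.58117402 -0.08284842  0.0755    ]
 [ 0.6020271  -0.20973838  0.0755    ]]
```

View pics/b.png

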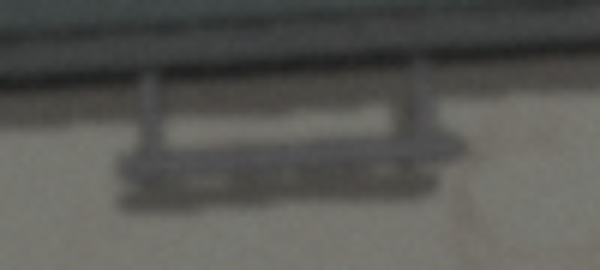

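The crop shows the bar, posts to the front, with a shadow below it, bar ends at crop (125..465, 145..165), agreeing with the depth fit. Unit pose: centre (0.749,-0.130), yaw 5.0°.

```bash
cat >> h.py <<'E'
from scipy.spatial.transform import Rotation as Ro
c=np.array([.749,-.1299]); t=.0873; RU=np.array([[np.cos(t),-np.sin(t)],[np.sin(t),np.cos(t)]])
def w(x,y): return c+RU@np.array([x,y])
def go(xy,z,close_deg=None):
    "shift mm / rotvec in tool axes to reach TCP xy,z with closing axis at close_deg (world)"
    o=ctrl.get_obs(); R=Ro.from_euler("xyz",o["eef_rot"])
    G=Ro.from_euler("xyz",[np.pi,0,np.radians(close_deg)+np.pi/2])
    s=R.inv().apply(np.r_[xy,z]-o["ee_pos"])*1000; r=(R.inv()*G).as_rotvec()
    print("shift",s.round(1),"rot",r.round(4),"q",o["qpos"].round(2),"t",o["time_s"])
E
python3 - <<'E'
from h import *
b,d=cams.camera("top"); P=pts("top",d)
for n,s in(("chair",np.s_[338:,140:345]),("laptop",np.s_[100:270,0:80]),("desk mid",np.s_[250:330,90:345])):
  q=P[s].reshape(-1,3); q=q[q[:,2]>-1]; print(n,q[q[:,2].argmax()].round(3),np.percentile(q[:,2],99).round(3))
go(w(-.156,0),.205,5)
E
```

```text
chair [ 0.556 -0.225  1.084] 0.223
laptop [ 0.556 -0.225  1.084] 0.25
desk mid [ 0.556 -0.225  1.084] 0.009
shift [-6.107e+02 -5.429e+02  4.000e-01] rot [-3.0000e-04  2.0000e-04  1.2348e+00] q [ 1.26  0.3   1.52  0.    1.32 -0.07] t 0.35
```

```bash
python3 - <<'E'
from h import *
b,d=cams.camera("top"); P=pts("top",d)
for n,s in(("chair",np.s_[338:,140:345]),("laptop",np.s_[100:270,0:80])):
  q=P[s].reshape(-1,3); q=q[(q[:,2]>.03)&(q[:,2]<1)]; print(n,len(q),np.percentile(q,[2,50,98],axis=0).round(3).tolist(), q[q[:,2]>.1].min(0).round(3),q[q[:,2]>.1].max(0).round(3))
E
```

```text
chair 10418 [[0.23, -0.36, 0.037], [0.27, -0.16, 0.155], [0.296, 0.028, 0.222]] [ 0.214 -0.37   0.1  ] [0.292 0.043 0.227]
laptop 2433 [[0.749, 0.242, 0.035], [0.777, 0.29, 0.138], [0.804, 0.394, 0.251]] [0.759 0.238 0.1  ] [0.812 0.382 0.254]
```

Careful with the scale: shifts go in shares of 0.8 m and turns go in shares of pi rad. That gives: -510 mm / 800 = -0.6375, -470 mm / 800 = -0.5875, 1.235 rad / 3.1416 = 0.3931.

Request:
arm_command(plan=[[[-0.0625,-0.0563,0,0,0,0.0318,0.36],[-0.125,-0.1125,0,0,0,0.0637,0.36],[-0.1875,-0.1688,0,0,0,0.0955,0.36],[-0.2375,-0.2125,0,0,0,0.1273,0.36],[-0.2875,-0.2563,0,0,0,0.1592,0.36],[-0.3375,-0.3,0,0,0,0.191,0.36],[-0.3875,-0.3438,0,0,0,0.2228,0.36],[-0.4375,-0.3875,0,0,0,0.2546,0.36],[-0.4875,-0.4313,0,0,0,0.2865,0.36],[-0.5375,-0.475,0,0,0,0.3183,0.36],[-0.5875,-0.5188,0,0,0,0.3501,0.36],[-0.6375,-0.5663,0,0,0,0.3931,0.36]]])

```text
time_s: 1.6
ee_pos: [0.4736, 0.0348, 0.2057]
eef_rot: [3.141, -0.0, 1.653]
force: [1.2, -0.2, 0.6]
grip_width: 0.0298
grip_force: 0.0
```

```bash
python3 -c "
from h import *
go(w(-.156,0),.055,5);print(ctrl.get_obs()['ee_pos'],ctrl.get_obs()['grip_width'])"
```

```text
shift [-187.6  104.8  150.8] rot [ 0.0007 -0.     -0.0048] q [-0.    0.13  1.73  0.    1.28 -0.09] t 1.6
[0.47362559 0.03481673 0.20570043] 0.029816866783296765
```

Converted, -188 mm / 800 = -0.235, 105 mm / 800 = 0.1313.

Request:
arm_command(plan=[[[-0.0563,0.0313,0,0,0,0,0.36],[-0.1125,0.0625,0,0,0,0,0.36],[-0.1688,0.0938,0,0,0,0,0.36],[-0.2188,0.1225,0,0,0,0,0.36],[-0.235,0.1313,0,0,0,0,0.36],[-0.235,0.1313,0,0,0,0,0.36]]])

```text
time_s: 2.2
ee_pos: [0.594, -0.1431, 0.2044]
eef_rot: [-3.141, -0.0, 1.655]
force: [-0.2, 0.3, 0.1]
grip_width: 0.0301
grip_force: 0.0
```

```bash
python3 - <<'E'
from h import *
go(w(-.156,0),.055,5)
b,d=cams.camera("wrist"); P=pts("wrist",d); L=(P[...,:2]-c)@RU
k=(d>0)&(P[...,2]>.06)&(P[...,2]<.085)&(L[...,0]<-.145)&(L[...,0]>-.175)&(abs(L[...,1])<.09)
print(k.sum(), np.percentile(L[k],[1,50,99],axis=0).round(4) if k.any() else 0, np.median(P[k][:,2]) if k.any() else 0)
cv2.imwrite("pics/c.png",b)
E
```

```text
shift [ -0.4  -0.3 149.4] rot [-0.0011 -0.0003 -0.0026] q [-0.3   0.44  1.33 -0.    1.37 -0.38] t 2.2
1644 [[-0.1602 -0.0616]
 [-0.1545  0.0052]
 [-0.1461  0.0628]] 0.0762140299181786
```

Converted, 149 mm / 800 = 0.1863, 140 mm / 800 = 0.175.

Request:
arm_command(plan=[[[0,0,0.0563,0,0,0,0.36],[0,0,0.1125,0,0,0,0.36],[0,0,0.15,0,0,0,0.36],[0,0,0.175,0,0,0,0.36],[0,0,0.1863,0,0,0,0.36],[0,0,0.1863,0,0,0,0.36]]])

```text
time_s: 2.85
ee_pos: [0.5932, -0.1403, 0.0562]
eef_rot: [-3.141, -0.0, 1.659]
force: [0.4, 0.6, 0.3]
grip_width: 0.0302
grip_force: 0.0
```

Request:
arm_command(plan=[[[0,0,0,0,0,0,0.9],[0,0,0,0,0,0,0.9],[0,0,0,0,0,0,0.9],[0,0,0,0,0,0,0.9],[0,0,0,0,0,0,0.9]]], squeeze=20)

```text
time_s: 3.35
ee_pos: [0.5942, -0.1413, 0.0576]
eef_rot: [3.14, 0.0, 1.658]
force: [-0.8, 1.6, 7.1]
grip_width: 0.0101
grip_force: 20.0
```

Converted, -168 mm / 800 = -0.21, -166 mm / 800 = -0.2075.

Request:
arm_command(plan=[[[0,-0.0188,0,0,0,0,0.9],[0,-0.0438,0,0,0,0,0.9],[0,-0.0688,0,0,0,0,0.9],[0,-0.0938,0,0,0,0,0.9],[0,-0.1188,0,0,0,0,0.9],[0,-0.1438,0,0,0,0,0.9],[0,-0.1688,0,0,0,0,0.9],[0,-0.1875,0,0,0,0,0.9],[0,-0.2,0,0,0,0,0.9],[0,-0.2075,0,0,0,0,0.9],[0,-0.21,0,0,0,0,0.9],[0,-0.21,0,0,0,0,0.9]]])

```text
time_s: 4.55
ee_pos: [0.4297, -0.1561, 0.0577]
eef_rot: [3.133, 0.002, 1.657]
force: [23.8, 5.1, -8.6]
grip_width: 0.0101
grip_force: 20.0
```

Converted, -140 mm / 800 = -0.175, -120 mm / 800 = -0.15.

Request:
arm_command(plan=[[[0,0.0025,0,0,0,0,0.9],[0,0.0025,0,0,0,0,0.4],[0,0.0025,0,0,0,0,0.4],[0,0.0025,0,0,0,0,0.4],[0,0.0025,-0.05,0,0,0,0.4],[0,0.0025,-0.1,0,0,0,0.4],[0,0.0025,-0.15,0,0,0,0.4],[0,0.0025,-0.175,0,0,0,0.4],[0,0.0025,-0.175,0,0,0,0.4]]])

```text
time_s: 5.45
ee_pos: [0.4291, -0.1562, 0.199]
eef_rot: [3.138, 0.002, 1.658]
force: [0.7, -0.4, -0.7]
grip_width: 0.0286
grip_force: 0.0
```

```bash
python3 - <<'E'
from h import *
a,da=cams.camera("top"); s,ds=cams.camera("scene"); b,d=cams.camera("wrist")
p=proj("top",[np.r_[w(-.195,.05),.09]])[0].astype(int); print(p)
q=a[p[1]-60:p[1]+60,p[0]-80:p[0]+80]
cv2.imwrite("pics/d.png",np.hstack([cv2.resize(q,(480,360)),cv2.resize(b,(480,360))])[:, :800+160] if 0 else np.hstack([cv2.resize(q,(400,300)),cv2.resize(b,(400,300))]))
go(w(-.195,.05),.2,5)
E
```

```text
[215 249]
shift [ 47.6 127.2  -5. ] rot [-0.0017 -0.0009 -0.0004] q [-0.43  0.1   1.79 -0.    1.26 -0.52] t 5.6
```

View pics/d.png

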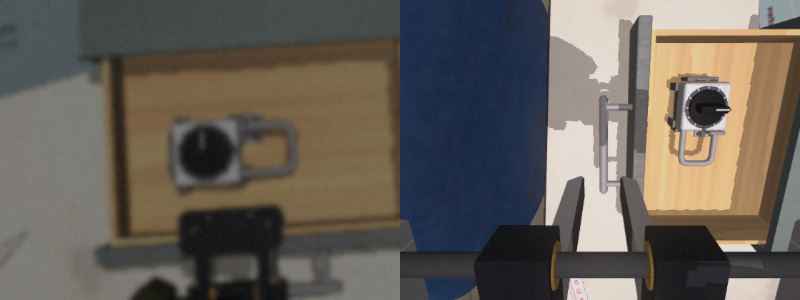

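The left crop (top view) shows the open drawer, the dial at crop (203,152) with its pointer line going up (unit +x), and the shackle to the right; the right picture (wrist) agrees. So the dial is at about +90° (3 notches).

```bash
python3 - <<'E'
from h import *
b,d=cams.camera("wrist"); P=pts("wrist",d); L=(P[...,:2]-c)@RU
reg=(abs(L[...,0]+.195)<.06)&(abs(L[...,1]-.05)<.06)&(d>0)
k=reg&(P[...,2]>.061)&(P[...,2]<.0705); v=b.max(2); 
k1=(k&(v>110)).astype(np.uint8)
n,l,s,_=cv2.connectedComponentsWithStats(cv2.morphologyEx(k1,cv2.MORPH_CLOSE,np.ones((5,5)))); i=1+s[1:,4].argmax()
uv=np.argwhere(l==i)[:,::-1].astype(np.float32); q=(ray("wrist",uv,.068)[:,:2]-c)@RU
r=cv2.minAreaRect(q.astype(np.float32)); print("body",r,s[i,4])
k2=reg&(P[...,2]>.084)&(P[...,2]<.094); print("bar top",k2.sum(),cv2.minAreaRect(L[k2].astype(np.float32)),P[k2][:,2].mean())
li=k2&(v>120); x=(ray("wrist",np.argwhere(li)[:,::-1],.089)[:,:2]-c)@RU; print("line",li.sum(),x.mean(0),cv2.fitLine(x.astype(np.float32),cv2.DIST_L2,0,.01,.01).ravel())
k3=reg&(P[...,2]>.0705)&(P[...,2]<.0765)&(v<80); print("disc",k3.sum(),cv2.minEnclosingCircle(L[k3].astype(np.float32)))
k4=(d>0)&(abs(L[...,0]+.195)<.05)&(L[...,1]<.01)&(L[...,1]>-.05)&(P[...,2]>.045)&(P[...,2]<.065); print("bow",k4.sum(),np.percentile(L[k4],[1,99],axis=0))
E
```

```text
body ((-0.19379368424415588, 0.04584813863039017), (0.05846457928419113, 0.06428426504135132), 0.15010617673397064) 1906
bar top 465 ((-0.19091454148292542, 0.04821847006678581), (0.008480645716190338, 0.034999869763851166), 89.96538543701172) 0.08982703562714364
line 39 [-0.18154459  0.04786029] [ 0.9999927   0.00381603 -0.18154459  0.04786029]
disc 1567 ((-0.1935773342847824, 0.04693164676427841), 0.024438301101326942)
bow 965 [[-0.21856734 -0.0327245 ]
 [-0.16999161  0.00948081]]
```

```bash
python3 -c "
from h import *
go(w(-.1945,.048),.13,95)"
```

```text
shift [ 45.5 127.9  64.8] rot [-7.0000e-04 -2.5000e-03 -1.5711e+00] q [-0.43  0.1   1.79 -0.    1.26 -0.52] t 5.65
```

Converted, 128 mm / 800 = 0.16, 95 mm / 800 = 0.1188, -1.571 rad / 3.1416 = -0.5001.

Request:
arm_command(plan=[[[0.0125,0.0375,0,0,0,-0.0446,0.3],[0.0275,0.075,0,0,0,-0.0891,0.3],[0.0425,0.1188,0,0,0,-0.1337,0.3],[0.0563,0.16,0,0,0,-0.1783,0.3],[0.0563,0.16,0,0,0,-0.2228,0.3],[0.0563,0.16,0,0,0,-0.2674,0.3],[0.0563,0.16,0.0125,0,0,-0.3119,0.3],[0.0563,0.16,0.025,0,0,-0.3565,0.3],[0.0563,0.16,0.0438,0,0,-0.4011,0.3],[0.0563,0.16,0.0625,0,0,-0.4456,0.3],[0.0563,0.16,0.0813,0,0,-0.4902,0.3],[0.0563,0.16,0.0813,0,0,-0.5001,0.3]]])

```text
time_s: 6.85
ee_pos: [0.5504, -0.0994, 0.1278]
eef_rot: [3.14, -0.005, -3.049]
force: [-0.1, -0.5, -0.3]
grip_width: 0.0329
grip_force: 0.0
```

```bash
python3 - <<'E'
from h import *
go(w(-.1945,.048),.077,95); print(ctrl.get_obs()["ee_pos"])
b,d=cams.camera("wrist"); P=pts("wrist",d); L=(P[...,:2]-c)@RU; v=b.max(2)
reg=(abs(L[...,0]+.195)<.04)&(abs(L[...,1]-.05)<.04)&(d>0)
k2=reg&(P[...,2]>.083)&(P[...,2]<.094)
if k2.any(): print("bar top",k2.sum(),cv2.minAreaRect(L[k2].astype(np.float32)),np.median(P[k2][:,2]))
E
```

```text
shift [-1.   0.3 50.8] rot [ 0.0018 -0.0054  0.0051] q [-0.24  0.4   1.58 -0.    1.17 -1.91] t 6.85
[ 0.5503961  -0.09944821  0.12778442]
bar top 653 ((-0.19012247025966644, 0.04747471958398819), (0.03502450883388519, 0.008892310783267021), 0.19290323555469513) 0.09121011481199756
```

Converted, 51 mm / 800 = 0.0638, 47 mm / 800 = 0.0588.

Request:
arm_command(plan=[[[0,0,0.025,0,0,0,0.3],[0,0,0.0475,0,0,0,0.3],[0,0,0.0588,0,0,0,0.3],[0,0,0.0638,0,0,0,0.3],[0,0,0.0638,0,0,0,0.9],[0,0,0.0638,0,0,0,0.9],[0,0,0.0638,0,0,0,0.9],[0,0,0.0638,0,0,0,0.9],[0,0,0.0638,0,0,0,0.9]]], squeeze=30)

```text
time_s: 7.8
ee_pos: [0.5522, -0.0993, 0.081]
eef_rot: [3.141, 0.001, -3.054]
force: [-0.3, 6.5, 3.6]
grip_width: 0.0083
grip_force: 30.0
```

Converted, 0.14 rad / 3.1416 = 0.0446.

Request:
arm_command(plan=[[[0,0,0,0,0,0.0446,0.9],[0,0,0,0,0,0.0891,0.9],[0,0,0,0,0,0.1337,0.9],[0,0,0,0,0,0.1783,0.9],[0,0,0,0,0,0.2228,0.9],[0,0,0,0,0,0.2674,0.9],[0,0,0,0,0,0.3119,0.9],[0,0,0,0,0,0.3565,0.9],[0,0,0,0,0,0.4011,0.9],[0,0,0,0,0,0.4456,0.9],[0,0,0,0,0,0.4902,0.9],[0,0,0,0,0,0.5029,0.9]]])

```text
time_s: 9.0
ee_pos: [0.5519, -0.0993, 0.0807]
eef_rot: [3.142, -0.001, 1.644]
force: [0.4, 5.4, 2.2]
grip_width: 0.0084
grip_force: 30.0
```

Request:
arm_command(plan=[[[0,0,0,0,0,0,0.9],[0,0,0,0,0,0,0.9]]])

```text
time_s: 9.2
ee_pos: [0.5519, -0.0993, 0.0806]
eef_rot: [3.142, -0.001, 1.649]
force: [-0.3, 5.3, 2.7]
grip_width: 0.0089
grip_force: 30.0
```

Converted, -120 mm / 800 = -0.15, -100 mm / 800 = -0.125.

Request:
arm_command(plan=[[[0,0,0,0,0,0,0.3],[0,0,0,0,0,0,0.3],[0,0,0,0,0,0,0.3],[0,0,-0.0375,0,0,0,0.3],[0,0,-0.075,0,0,0,0.3],[0,0,-0.125,0,0,0,0.3],[0,0,-0.15,0,0,0,0.3],[0,0,-0.15,0,0,0,0.3]]])

```text
time_s: 10.0
ee_pos: [0.553, -0.1002, 0.2035]
eef_rot: [3.137, 0.002, 1.649]
force: [0.1, -0.2, -0.6]
grip_width: 0.0328
grip_force: 0.0
```

```bash
python3 - <<'E'
from h import *
b,d=cams.camera("wrist"); P=pts("wrist",d); L=(P[...,:2]-c)@RU; v=b.max(2)
reg=(abs(L[...,0]+.195)<.04)&(abs(L[...,1]-.05)<.04)&(d>0)
k2=reg&(P[...,2]>.083)&(P[...,2]<.094)
if k2.any(): print("bar top",k2.sum(),cv2.minAreaRect(L[k2].astype(np.float32)),np.median(P[k2][:,2]))
li=k2&(v>120); x=L[li]; print("line",li.sum(),x.mean(0),cv2.fitLine(x.astype(np.float32),cv2.DIST_L2,0,.01,.01).ravel())
k4=(d>0)&(abs(L[...,0]+.195)<.05)&(L[...,1]<.012)&(L[...,1]>-.05)&(P[...,2]>.047)&(P[...,2]<.065); print("bow",k4.sum(),np.percentile(L[k4],[1,50,99],axis=0))
k5=k4&(L[...,1]<-.022);print(k5.sum(),np.median(P[k5],0),np.percentile(L[k5],[1,50,99],axis=0))
cv2.imwrite("pics/e.png",b); go(w(-.1945,-.03),.2,95)
E
```

```text
bar top 368 ((-0.1948249787092209, 0.044784050434827805), (0.034700702875852585, 0.008086795918643475), 89.52068328857422) 0.08799749103986176
line 20 [-0.19455974  0.0375614 ] [ 0.02279426 -0.9997402  -0.19455974  0.0375614 ]
bow 824 [[-0.21950729 -0.03280878]
 [-0.19620893 -0.01729639]
 [-0.17043994  0.01088165]]
345 [ 0.55701409 -0.17444414  0.05622773] [[-0.21742735 -0.03307574]
 [-0.19518626 -0.02754129]
 [-0.17248435 -0.02217031]]
shift [-76.9  -0.4   1.4] rot [ 9.0000e-04  2.2000e-03 -1.5802e+00] q [-0.24  0.33  1.5  -0.    1.32 -0.32] t 10.05
```

View pics/e.png

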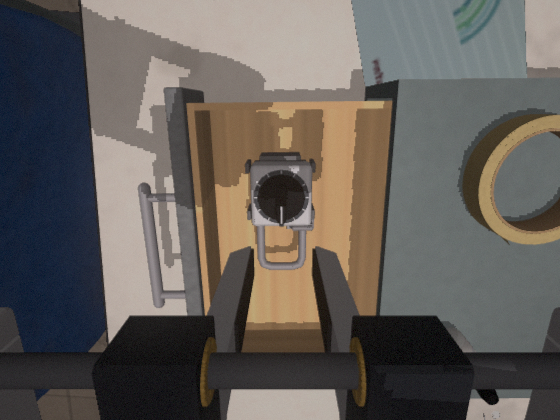

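The picture shows the pointer line at (281,213) aimed at the shackle (bow near (281,265)), so the dial is at 0 and the shackle is still shut.

Converted, 100 mm / 800 = 0.125, 90 mm / 800 = 0.1125, 1.56 rad / 3.1416 = 0.4966.

Request:
arm_command(plan=[[[-0.0125,0,0,0,0,0.0446,0.49],[-0.025,0,0,0,0,0.0891,0.49],[-0.0375,0,0,0,0,0.1337,0.49],[-0.0563,0,0,0,0,0.1783,0.49],[-0.075,0,0,0,0,0.2228,0.49],[-0.0963,0,0,0,0,0.2674,0.49],[-0.0963,0,0.0188,0,0,0.3119,0.49],[-0.0963,0,0.0375,0,0,0.3565,0.49],[-0.0963,0,0.0625,0,0,0.4011,0.49],[-0.0963,0,0.0875,0,0,0.4456,0.49],[-0.0963,0,0.1125,0,0,0.4902,0.49],[-0.0963,0,0.125,0,0,0.4966,0.49]]])

```text
time_s: 11.25
ee_pos: [0.5566, -0.1762, 0.0972]
eef_rot: [-3.14, 0.004, 0.086]
force: [0.1, 1.0, -0.0]
grip_width: 0.0239
grip_force: 0.0
```

```bash
python3 - <<'E'
from h import *
go(w(-.1945,-.0295),.038,-85); print(ctrl.get_obs()["ee_pos"],ctrl.get_obs()["grip_width"])
b,d=cams.camera("wrist"); P=pts("wrist",d); L=(P[...,:2]-c)@RU
k5=(d>0)&(abs(L[...,0]+.195)<.009)&(L[...,1]<-.02)&(L[...,1]>-.045)&(P[...,2]>.047)&(P[...,2]<.065);print(k5.sum(),np.percentile(L[k5],[1,50,99],axis=0) if k5.any() else 0)
E
```

```text
shift [ 1.5  0.3 59.2] rot [-0.0018  0.004  -0.0015] q [-0.37  0.48  1.53 -0.    1.13  1.12] t 11.25
[ 0.55656614 -0.17615773  0.09721436] 0.02392441848560984
295 [[-0.20391233 -0.03422375]
 [-0.19487495 -0.03010444]
 [-0.18612652 -0.02664958]]
```

Bow centre confirmed at y -0.030. Descend, close, and check.

Converted, 59 mm / 800 = 0.0738, 52 mm / 800 = 0.065, 0.004 rad / 3.1416 = 0.0013.

Request:
arm_command(plan=[[[0.0013,0,0.025,0,0.0013,0,0.49],[0.0013,0,0.05,0,0.0013,0,0.49],[0.0013,0,0.065,0,0.0013,0,0.49],[0.0013,0,0.0738,0,0.0013,0,0.49],[0.0013,0,0.0738,0,0.0013,0,0.49],[0.0013,0,0.0738,0,0.0013,0,0.9],[0.0013,0,0.0738,0,0.0013,0,0.9],[0.0013,0,0.0738,0,0.0013,0,0.9],[0.0013,0,0.0738,0,0.0013,0,0.9]]], squeeze=20)

```text
time_s: 12.2
ee_pos: [0.5593, -0.1766, 0.0421]
eef_rot: [3.141, -0.005, 0.089]
force: [0.5, -0.4, 2.0]
grip_width: 0.0069
grip_force: 20.0
```

Converted, 20 mm / 800 = 0.025, 18 mm / 800 = 0.0225.

Request:
arm_command(plan=[[[0,0.0038,0,0,0,0,0.9],[0,0.0088,0,0,0,0,0.9],[0,0.0138,0,0,0,0,0.9],[0,0.0188,0,0,0,0,0.9],[0,0.0225,0,0,0,0,0.9],[0,0.025,0,0,0,0,0.9],[0,0.025,0,0,0,0,0.9],[0,0.025,0,0,0,0,0.9]]])

```text
time_s: 13.0
ee_pos: [0.5609, -0.1944, 0.0413]
eef_rot: [-3.138, -0.004, 0.089]
force: [2.7, 16.2, 2.7]
grip_width: 0.0073
grip_force: 20.0
```

Converted, -150 mm / 800 = -0.1875, -110 mm / 800 = -0.1375.

Request:
arm_command(plan=[[[0,-0.0025,0,0,0,0,0.9],[0,-0.0025,0,0,0,0,0.49],[0,-0.0025,0,0,0,0,0.49],[0,-0.0025,0,0,0,0,0.49],[0,-0.0025,-0.0375,0,0,0,0.49],[0,-0.0025,-0.0875,0,0,0,0.49],[0,-0.0025,-0.1375,0,0,0,0.49],[0,-0.0025,-0.1875,0,0,0,0.3],[0,-0.0025,-0.1875,0,0,0,0.3]]])

```text
time_s: 13.9
ee_pos: [0.5615, -0.1954, 0.1972]
eef_rot: [3.137, -0.012, 0.089]
force: [0.5, -0.2, 0.4]
grip_width: 0.0321
grip_force: 0.0
```

```bash
python3 - <<'E'
from h import *
go(w(-.1945,.048),.2,5); print(ctrl.get_obs()["ee_pos"])
b,d=cams.camera("wrist"); P=pts("wrist",d); L=(P[...,:2]-c)@RU
k5=(d>0)&(abs(L[...,0]+.195)<.009)&(L[...,1]<-.02)&(L[...,1]>-.07)&(P[...,2]>.047)&(P[...,2]<.065);print(k5.sum(),np.percentile(L[k5],[1,50,99],axis=0) if k5.any() else 0)
E
```

```text
shift [ -1.9 -96.9  -3.2] rot [ 0.0125 -0.0058 -1.5695] q [-0.4   0.4   1.41  0.    1.32  1.08] t 13.9
[ 0.56153871 -0.19542272  0.19720694]
168 [[-0.20385721 -0.05155713]
 [-0.19490109 -0.04770302]
 [-0.18612333 -0.04379948]]
```

Converted, -97 mm / 800 = -0.1213, -90 mm / 800 = -0.1125, -0.14 rad / 3.1416 = -0.0446.

Request:
arm_command(plan=[[[0,-0.0125,0,0,0,-0.0446,-0.7],[0,-0.025,0,0,0,-0.0891,-0.7],[0,-0.0375,0,0,0,-0.1337,-0.7],[-0.0013,-0.0563,0,0,0,-0.1783,-0.7],[-0.0013,-0.075,0,0,0,-0.2228,-0.7],[-0.0025,-0.0938,0,0,0,-0.2674,-0.7],[-0.0025,-0.1125,0,0,0,-0.3119,-0.7],[-0.0025,-0.1213,0,0,0,-0.3565,-0.7],[-0.0025,-0.1213,0,0,0,-0.4011,-0.7],[-0.0025,-0.1213,0,0,0,-0.4456,-0.7],[-0.0025,-0.1213,0,0,0,-0.4902,-0.7],[-0.0025,-0.1213,0,0,0,-0.4997,-0.7]]])

```text
time_s: 15.15
ee_pos: [0.5488, -0.098, 0.1899]
eef_rot: [3.14, -0.001, 1.664]
force: [-0.2, -0.4, 0.9]
grip_width: 0.0797
grip_force: 0.0
```

Request:
arm_command(plan=[[[0,0,0,0,0,0,-0.7],[0,0,0,0,0,0,-0.7]]])

```text
time_s: 15.35
ee_pos: [0.549, -0.098, 0.1905]
eef_rot: [3.139, -0.0, 1.657]
force: [0.0, -0.7, -0.2]
grip_width: 0.0797
grip_force: 0.0
```

```bash
python3 - <<'E'
from h import *
go(w(-.1945,.048),.040,5); print(ctrl.get_obs()["ee_pos"],ctrl.get_obs()["grip_width"])
E
```

```text
shift [ -1.2   1.6 150.5] rot [ 0.0026 -0.0004 -0.0007] q [-0.24  0.33  1.52  0.    1.29 -0.33] t 15.35
[ 0.5489966  -0.09803238  0.19050866] 0.0796557053527676
```

Converted, 150 mm / 800 = 0.1875, 146 mm / 800 = 0.1825, 0.003 rad / 3.1416 = 0.001.

Request:
arm_command(plan=[[[-0.0013,0.0013,0.05,0.001,0,0,-0.7],[-0.0013,0.0013,0.1,0.001,0,0,-0.7],[-0.0013,0.0013,0.1438,0.001,0,0,-0.7],[-0.0013,0.0013,0.1688,0.001,0,0,-0.7],[-0.0013,0.0013,0.1825,0.001,0,0,-0.7],[-0.0013,0.0013,0.1875,0.001,0,0,-0.7],[-0.0013,0.0013,0.1875,0.001,0,0,-0.7]]])

```text
time_s: 16.05
ee_pos: [0.5512, -0.0989, 0.0417]
eef_rot: [3.14, 0.0, 1.658]
force: [0.5, -0.7, 0.3]
grip_width: 0.08
grip_force: 0.0
```

Request:
arm_command(plan=[[[0,0,0,0,0,0,-0.2],[0,0,0,0,0,0,0.3],[0,0,0,0,0,0,0.3],[0,0,0,0,0,0,0.3],[0,0,0,0,0,0,0.3]]], squeeze=35)

```text
time_s: 16.55
ee_pos: [0.5514, -0.0989, 0.0421]
eef_rot: [3.14, 0.0, 1.659]
force: [-0.7, 0.6, 6.9]
grip_width: 0.0579
grip_force: 35.0
```

Converted, -170 mm / 800 = -0.2125, -163 mm / 800 = -0.2038.

Request:
arm_command(plan=[[[0,0,-0.0038,0,0,0,0.3],[0,0,-0.01,0,0,0,0.3],[0,0,-0.0225,0,0,0,0.3],[0,0,-0.0413,0,0,0,0.3],[0,0,-0.0625,0,0,0,0.3],[0,0,-0.0875,0,0,0,0.3],[0,0,-0.1125,0,0,0,0.3],[0,0,-0.1375,0,0,0,0.3],[0,0,-0.1625,0,0,0,0.3],[0,0,-0.1875,0,0,0,0.3],[0,0,-0.2038,0,0,0,0.3],[0,0,-0.2125,0,0,0,0.3]]])

```text
time_s: 17.75
ee_pos: [0.551, -0.0989, 0.2128]
eef_rot: [3.139, 0.0, 1.659]
force: [0.9, 0.5, -3.3]
grip_width: 0.0576
grip_force: 35.0
```

Request:
arm_command(plan=[[[0,0,0,0,0,0,0.3],[0,0,0,0,0,0,0.3],[0,0,0,0,0,0,0.3],[0,0,0,0,0,0,0.3],[0,0,0,0,0,0,0.3],[0,0,0,0,0,0,0.3],[0,0,0,0,0,0,0.3],[0,0,0,0,0,0,0.3]]])

```text
time_s: 18.55
ee_pos: [0.5508, -0.0989, 0.2115]
eef_rot: [3.141, 0.0, 1.659]
force: [-0.0, -0.5, -2.1]
grip_width: 0.0577
grip_force: 35.0
```

```bash
python3 - <<'E'
from h import *
b,d=cams.camera("wrist"); a,_=cams.camera("scene"); cv2.imwrite("pics/f.png",np.hstack([cv2.resize(a,(400,300)),cv2.resize(b,(400,300))]))
E
```

```text
(no output)
```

View pics/f.png

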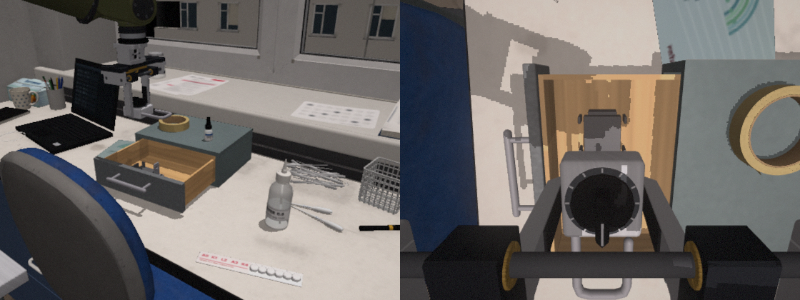

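The lock is held level above the open drawer (dial at wrist crop (602,205), shackle out below it). The tape roll, dropper and wash bottle look undisturbed.

```bash
python3 -c "
from h import *
print(ctrl.hand_in())"
```

```text
the job is handed in; nothing more can be done
None
```

I handed the job in at about 18.7 s with the drawer open, the dial at 0, the shackle out about 17.6 mm, and the lock held level and still with its centre about 22 cm above the worktop; the hand-in call did not return a verdict.

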